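# Nudge the disc cutter's top plate on to its guide pins

## Robot

A 6-joint arm with a two-finger parallel gripper is mounted at the origin on the work surface. World frame = base frame: x ahead of the robot, y to its left, z up, the work surface at z = 0. Lengths are in mm, angles in rad, forces in N, time in s.
With the tool pointing down it reaches from about 250 to 725 mm from the base axis. Payload 4 kg.
Tool frame: the origin (TCP) lies midway between the tips of the shut fingers; the grasp point (between the pads) lies 19 mm behind it; z points along the fingers, x is the direction in which the jaws open and shut, and the axes are right-handed (so a half turn about z gives the same grasp; the last joint's range is limited). The gripper opens to 85 mm and grips with 20 to 120 N. Pads are 22 mm wide; open, the fingers measure 114 mm over their backs; the gripper's body (76 mm by 85 mm) begins 54 mm behind the grasp point. The pads swing forward as they close: fully open they stand 13 mm farther back than shut.
Start: joints at [0, 0.241, 0.005, 1.335, 0, 1.571], TCP at [499.999, -0, 231.306] pointing down, gripper open.
Joint ranges: [-2.72, 2.72], [-1.05, 1.87], [-1.09, 1.28], [-1.99, 2.15], [-1.42, 1.44], [-3.14, 3.14]. Speed limits (rad/s): [2.79, 2.79, 3.14, 3.14, 3.14, 3.14].

## Interface

Orientations are given as a unit quaternion [w, x, y, z].
In Python, from plant import arm gives the robot as it stands.
- The arm moves only by the shell command python3 -m pendant 'ROWS' [FORCE]. ROWS is JSON, a list of rows, each an object with "twist": the turn, a rotation vector about the world's x, y, z in units of 6 degrees (1.0 is 6 degrees), a list of three; "slide": the shift along the world's x, y, z in cm, a list of three; "fingers": the opening, from 0 (shut) to 1 (fully open). In form: [{"twist": [wx, wy, wz], "slide": [dx, dy, dz], "fingers": fingers}, ...]. A call has 1 to 5 rows; each row shifts and turns the commanded pose from where the row before left it; what a row does not reach is not made up. A row lasts 1/10 s, in which the tool goes at most 50 mm and 8.59 degrees, less where a joint would pass 70% of its speed; a pose out of reach is approached as far as the arm can. A call is refused whole if a number of a shift passes 5 or a number of a turn 1, either way. A call with a gripper value outside its range is refused whole. The fingers move at their own pace and stop on an object; FORCE is the grip in N (left out, the last holds). Time passes only in rows, so rows that do not move let the fingers close. It gives the time, the measured TCP pose, the force and the opening at its end, in the units of the state.
- arm.observe(): the state, without advancing time (a new reading comes with each control period).
- arm.read_camera(name): name is "scene" or "side" or "wrist"; returns a dict with "frame" (420x560x3 uint8, red, green, blue), "fx", "fy", "cx", "cy" (pixels), "rvec" (rotation vector, rad) and "tvec" (3), from world to camera coordinates, as OpenCV has them. Camera axes: x right, y down, z forward; pixel columns grow to the right and rows downward; lengths in mm; the calibration is good to about 2 mm. The wrist camera is an equidistant fisheye: a pixel r from the principal point sees the ray r / f radians off the axis. A picture is of the moment at which its call begins. There is no depth.
- arm.hand_in(): hands the job in, once; it reports no verdict.
The state is a dict: "clock": time; "q": joint angles; "joint_vel": joint speeds; "effort": joint torques, N m; "eef_pos": TCP position; "orientation": TCP orientation; "contact_force": force on the tool from outside, world axes, zero at the start; "moment": the same for the moment, N m; "grip_width": finger opening in mm.
Only numpy, scipy, OpenCV 4.12 (cv2) and the standard library are available. Lean on these libraries where they do the work, as an engineer would, in place of code of your own. Each camera call takes 0.05 s, during which the arm holds its last target. There are 200 camera calls.

## Task

The loose top plate of the disc cutter has been set down crooked and is propped up on the tips of its two guide pins. Nudge the plate sideways with the fingers, pushing on its edges, until its two guide holes drop over the pins and it lies flat on the cutter's base, pressing it down on top if it hangs up. Do not lift the plate, tip it up or push it off its base, and leave the punches and the other things on the bench where they are.

Things in the scene. Friction and masses are not known exactly. Their poses are not given: they have to be found in the camera images.
- cutter_base: base of the disc cutter, a dark steel block screwed down, 116 (x) by 150 (y) by 20 mm high; origin at the centre of its underside, on the bench; x points away from the robot, turned by up to 20 degrees, y left, z up. Seated, the plate lies level on its top face, axes and centres in line: 14 mm of base then shows along both long edges, 15 mm at both ends
- top_plate: loose bright steel plate, 88 (x) by 120 (y) by 10 mm, 0.7 kg, slides at 3 to 6 N; origin at the centre of its underside. A row of five punch holes, 22 to 8 mm, lies on its +x half. It starts up to 7 degrees askew, 10 to 17 mm too far to the base's -x and up to 14 mm to either side, propped on the pin tips and sloping down 7 degrees to its +x edge, which rests on the base
- pin_left (a point): foot of the left guide pin, on its axis at the base's top face: 32 mm towards -x and 44 mm towards +y from the base's centre, 20 mm above the bench. The fixed pin is 10 mm in diameter and 8 mm tall, its upper 5 mm a round bullet nose, so that it catches a hole 2 to 3 mm off centre
- pin_right (a point): foot of the right guide pin, the same, 44 mm towards -y
- hole_left (a point): centre of the left guide hole (11.5 mm, right through) at the plate's underside: 32 mm towards -x and 44 mm towards +y from the plate's origin, so 12 mm from its -x edge and 16 mm from its end; it belongs on pin_left
- hole_right (a point): centre of the right guide hole, the same, 44 mm towards -y; it belongs on pin_right
- punch_large: steel punch, a cylinder 21 mm in diameter and 60 mm tall standing on the bench beside the cutter's left (+y) end, 145 to 165 mm from the base's centre; origin at the centre of its foot; leave alone
- punch_medium: steel punch, 17 mm in diameter and 60 mm tall, standing behind the cutter on the base's +x side, 100 to 120 mm from the base's centre; origin at the centre of its foot; leave alone
- mallet: mallet with a round brass head, 64 by 26 mm, and a wooden handle, 250 mm long in all and 26 mm high, lying on the bench to the right; origin under its middle; leave alone
- bench_block: square steel bench block, 75 by 75 by 20 mm, on the bench to the left; origin at the centre of its underside; leave alone
- ring_dish: small white porcelain dish, 80 mm across and 22 mm high, on the bench to the left; origin at the centre of its underside; leave alone
- pliers: pliers with black handles, 150 mm long and 11 mm high, lying to the right; origin under the pivot; leave alone
- tweezers: steel tweezers, 160 mm long and 9 mm high, lying to the left; origin under the middle; leave alone
- ring_clamp: wooden ring clamp, 128 mm long and 24 mm square, with a brass collar round its middle, lying on the bench beside the cutter's right (-y) end, 165 to 190 mm from the base's centre; origin under the middle; leave alone

How it is judged (in metres and radians):
At the end, for the whole second after the job is handed in: Each guide hole's centre at the plate's underside is within 2 mm of the foot of its own pin, the plate is level within 1.4 degrees, and it is at rest (distance between hole_left and pin_left below 0.002 m and distance between hole_right and pin_right below 0.002 m and angle between top_plate's own z axis and vertical below 0.025 rad and linear speed of top_plate below 0.01 m/s); the robot touches nothing.
It fails at once if the top plate is lifted off: the centre of its underside comes 13 mm or more above the base's top face (33 mm above the bench) (height (world z) of top_plate above 0.033 m).
It fails at once if the top plate is tipped up by more than 17 degrees (angle between top_plate's own z axis and vertical above 0.3 rad).
It fails at once if the top plate is pushed off its base (more than 50 mm from its seat) (horizontal distance between top_plate and cutter_base above 0.05 m).
It fails at once if a punch or another thing on the bench is moved by more than 15 mm (distance of any of punch_large, punch_medium, mallet, bench_block, ring_dish, pliers, tweezers, ring_clamp from where it was at the start of the episode above 0.015 m).
It also fails if it takes over 48 s, if anything falls off the work surface, if the arm or the gripper's body presses on something with over 40 N, if the wrist force passes 120 N, or if a joint passes its speed limit or range.

## Working session

There is one attempt and no reset: what is moved stays moved. The work goes in short steps, Python scripts to look and compute and a shell command to move; the robot and the scene stay as the last step left them, time stands still between calls to the robot, and variables do not carry over. Pictures are saved under pics/ and viewed, about 8 in all and at most 12, crops included, and the job is handed in when it is done.

```bash
mkdir -p pics; cat > h.py <<'E'
import numpy as np, cv2
from plant import arm
def cam(n):
    c=arm.read_camera(n); c['R']=cv2.Rodrigues(np.array(c['rvec'],float))[0]; c['t']=np.array(c['tvec'],float).ravel(); c['fish']=(n=='wrist'); return c
def ray(c,u,v):
    x=(u-c['cx'])/c['fx']; y=(v-c['cy'])/c['fy']
    if c['fish']:
        r=np.hypot(x,y); s=np.sin(r)/r if r>1e-9 else 1; d=np.array([x*s,y*s,np.cos(r)])
    else: d=np.array([x,y,1.])
    return -c['R'].T@c['t'], c['R'].T@d
def onz(c,u,v,z):
    o,d=ray(c,u,v); return o+d*(z-o[2])/d[2]
def proj(c,p):
    p=c['R']@np.array(p,float)+c['t']
    if c['fish']:
        r=np.hypot(p[0],p[1]); th=np.arctan2(r,p[2]); k=th/max(r,1e-9)
        return np.array([c['cx']+c['fx']*k*p[0], c['cy']+c['fy']*k*p[1]])
    return np.array([c['cx']+c['fx']*p[0]/p[2], c['cy']+c['fy']*p[1]/p[2]])
def save(n,c): cv2.imwrite('pics/'+n+'.png',c['frame'][:,:,::-1])
E
python3 - <<'E'
from h import *
s=arm.observe(); print(s['clock'],s['eef_pos'],s['orientation'],s['contact_force'])
fs=[]
for n in('scene','side','wrist'):
    c=cam(n); save(n+'0',c); print(n,c['fx'],c['cx'],c['cy'],-c['R'].T@c['t'],c['R'][2]); 
E
```

```text
0.0 [ 4.99378010e+02 -1.37947294e-02  2.30407338e+02] [ 1.41321634e-06  9.99999462e-01 -1.46234400e-05 -1.03673484e-03] [ 0.29578403  0.93702807 -0.35270331]
scene 523.0228450244107 285.4426999210814 203.233821435633 [1251.9238959  -806.36025011 1447.12559425] [-0.42202969  0.47316801 -0.77330652]
side 413.9176711113231 278.48980092894817 208.5406349096087 [ 201.86066048 -765.75338287  707.24830136] [ 0.27093947  0.75162566 -0.60137398]
wrist 325.19226210127806 281.15924606383965 213.87724901533585 [499.36495499  71.85223379 373.30072641] [-0.00257367 -0.28287792 -0.95915247]
```

View pics/scene0.png

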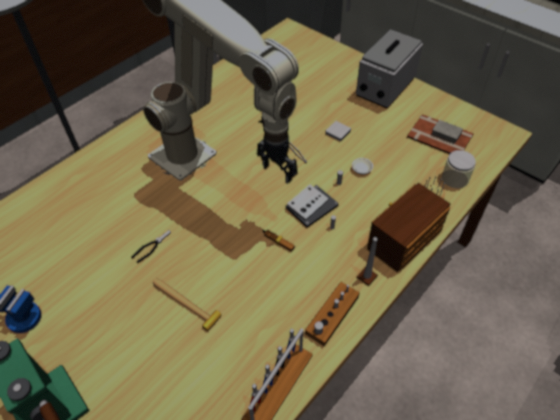

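View pics/wrist0.png

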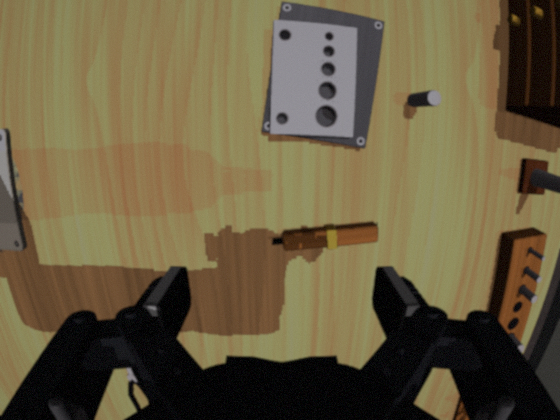

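View pics/side0.png

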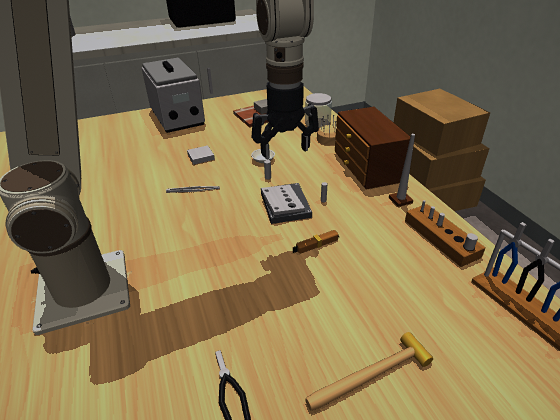

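The wrist view (up = +y, right = +x) shows the base corners near (285,5), (384,22), (362,147), (265,130). The plate spans (272–357, 20–137), with its guide holes at about (285,34) and (282,118). I'll estimate roughly from these, then move in closer.

```bash
python3 - <<'E'
from h import *
c=cam('wrist')
b=[onz(c,*p,20)[:2] for p in[(283,4),(384,22),(362,147),(264,131)]]
print(np.round(b),np.mean(b,0)); 
for a,bb in((0,1),(3,2),(3,0),(2,1)):
    d=b[bb]-b[a]; print(np.linalg.norm(d),np.degrees(np.arctan2(d[1],d[0])))
for p in[(285,34),(282,118)]: print(onz(c,*p,38))
for p in[(435,99)]: print('punch top',onz(c,*p,60))
E
```

```text
[[500. 204.]
 [613. 190.]
 [588.  45.]
 [480.  61.]] [545.24319303 124.85782238]
113.10231673384922 -7.378830701750789
108.90044663559365 -8.421771350366253
145.12332349102408 81.90926237558864
147.2175596707443 80.27640089071694
[502.44857164 163.37096467  38.        ]
[499.42902291  74.54924156  38.        ]
punch top [655.33227385 101.58295968  60.        ]
```

```bash
python3 -m pendant '[{"twist":[0,0,0],"slide":[0.9,1.4,-2.6],"fingers":1},{"twist":[0,0,0],"slide":[0.9,1.4,-2.6],"fingers":1},{"twist":[0,0,0],"slide":[0.9,1.4,-2.6],"fingers":1},{"twist":[0,0,0],"slide":[0.9,1.4,-2.6],"fingers":1},{"twist":[0,0,0],"slide":[0.9,1.4,-2.6],"fingers":1}]' 
python3 -m pendant '[{"twist":[0,0,0],"slide":[0,0,0],"fingers":1},{"twist":[0,0,0],"slide":[0,0,0],"fingers":1}]'
python3 - <<'E'
from h import *
c=cam('wrist'); save('wrist1',c)
E
```

```text
clock: 0.7
eef_pos: [545.1, 70.5, 100.1]
orientation: [0.0, 1.0, -0.0, -0.0]
contact_force: [0.8, 0.4, 0.4]
grip_width: 85.4
clock: 0.9
eef_pos: [544.3, 69.9, 100.8]
orientation: [0.0, 1.0, 0.0, -0.001]
contact_force: [0.8, -0.6, 0.2]
grip_width: 85.3
```

View pics/wrist1.png

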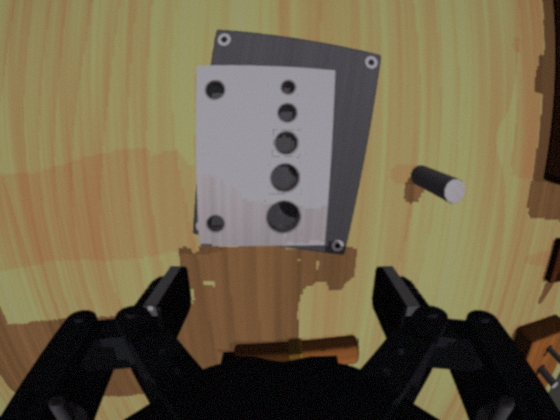

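The closer wrist view shows base corners at about (216,30), (380,55), (343,254). Plate corners are (197,66), (335,68), (328,247), (199,246), and the guide holes are at (215,89) and (215,223). Next I'll compute the poses.

```bash
cat > m.py <<'E'
from h import *
from scipy.optimize import least_squares
def sub(c,pts,w=4):
    g=cv2.cvtColor(c['frame'],cv2.COLOR_RGB2GRAY); p=np.float32(pts).reshape(-1,1,2)
    return cv2.cornerSubPix(g,p.copy(),(w,w),(-1,-1),(3,40,.01)).reshape(-1,2)
def fit2(pl,pw):
    f=lambda q:(pl@np.array([[np.cos(q[2]),np.sin(q[2])],[-np.sin(q[2]),np.cos(q[2])]])+q[:2]-pw).ravel()
    r=least_squares(f,[*pw.mean(0),0]); return r.x,r.fun.reshape(-1,2)
def report(qb,holes):
    R=np.array([[np.cos(qb[2]),-np.sin(qb[2])],[np.sin(qb[2]),np.cos(qb[2])]])
    for n,h,p in zip('LR',holes,[(-32,44),(-32,-44)]): print('hole',n,np.round(h,1),'err in base axes',np.round(R.T@(h-qb[:2])-p,1))
E
python3 - <<'E'
from m import *
c=cam('wrist'); 
pb=sub(c,[(216,30),(380,55),(343,254)]); print(pb.round(1))
qb,r=fit2(np.array([(-58,75),(58,75),(58,-75)],float),np.array([onz(c,*p,20)[:2] for p in pb])); print('base',qb[:2].round(1),np.degrees(qb[2]).round(2),r.round(1))
np.save('qb.npy',qb)
pp=sub(c,[(197,66),(335,68),(328,247),(199,247)],3); print(pp.round(1))
w=[onz(c,*p,z) for p,z in zip(pp,(40.6,30,30,40.6))]; print(np.round(w,1))
qp,r=fit2(np.array([(-44,60),(44,60),(44,-60),(-44,-60)],float)*[.993,1],np.array(w)[:,:2]); print('plate',qp[:2].round(1),np.degrees(qp[2]).round(2),r.round(1))
g=cv2.cvtColor(c['frame'],cv2.COLOR_RGB2GRAY)
H=[]
for u,v in[(215,89),(215,223)]:
    k=g[v-14:v+15,u-14:u+15]<75; n,l,s,ce=cv2.connectedComponentsWithStats(k.astype('uint8')); i=l[14,14]; print(s[i],ce[i]+[u-14,v-14])
    H.append(onz(c,*(ce[i]+[u-14,v-14]),39.5)[:2]+np.array([np.cos(qp[2]),np.sin(qp[2])])*-1.2)
report(qb,H); d=H[0]-H[1]; print(np.linalg.norm(d),np.degrees(np.arctan2(d[1],d[0]))-90)
E
```

```text
[[215.5  29.9]
 [378.6  55.8]
 [343.  254. ]]
base [545.  125.2] -8.34 [[-0.7  0.2]
 [ 0.8  0.7]
 [-0.1 -0.9]]
[[194.9  65.9]
 [333.1  69.8]
 [328.  247. ]
 [199.  247. ]]
[[490.3 178.4  40.6]
 [578.4 176.2  30. ]
 [578.1  53.5  30. ]
 [487.7  57.4  40.6]]
plate [533.6 116.4] -1.13 [[ 0.8 -1.2]
 [ 0.1 -0.7]
 [-2.   2.1]
 [ 1.1 -0.2]]
[  4   6  18  17 231] [213.32900433  89.12121212]
[  5   6  17  16 188] [214.00531915 222.32446809]
hole L [500.8 162.6] err in base axes [-17.2 -13.4]
hole R [498.2  75.1] err in base axes [ -7.1 -12.4]
87.55608475396767 -1.7098527041724623
```

```bash
for i in 1; do
python3 -m pendant '[{"twist":[0,0,0.973],"slide":[-0.6,0.41,0],"fingers":0.6},{"twist":[0,0,0.973],"slide":[-0.6,0.41,0],"fingers":0.6},{"twist":[0,0,0.973],"slide":[-0.6,0.41,0],"fingers":0.6},{"twist":[0,0,0.973],"slide":[-0.6,0.41,0],"fingers":0.6},{"twist":[0,0,0.973],"slide":[-0.6,0.41,0],"fingers":0.6}]' >/dev/null
python3 -m pendant '[{"twist":[0,0,0.973],"slide":[-0.6,0.41,0],"fingers":0.6},{"twist":[0,0,0.973],"slide":[-0.6,0.41,0],"fingers":0.6},{"twist":[0,0,0.973],"slide":[-0.6,0.41,0],"fingers":0.6},{"twist":[0,0,0.973],"slide":[-0.6,0.41,0],"fingers":0.6},{"twist":[0,0,0.973],"slide":[-0.6,0.41,0],"fingers":0.6}]' >/dev/null
python3 -m pendant '[{"twist":[0,0,0.973],"slide":[-0.6,0.41,0],"fingers":0.6},{"twist":[0,0,0.973],"slide":[-0.6,0.41,0],"fingers":0.6},{"twist":[0,0,0.973],"slide":[-0.6,0.41,0],"fingers":0.6},{"twist":[0,0,0.973],"slide":[-0.6,0.41,0],"fingers":0.6},{"twist":[0,0,0],"slide":[0,0,0],"fingers":0.6}]'
done
cat > st.py <<'E'
from m import *
from scipy.spatial.transform import Rotation as Ro
s=arm.observe(); q=np.load('qb.npy'); e=np.array([np.cos(q[2]),np.sin(q[2])]); d=s['eef_pos'][:2]-q[:2]
w,x,y,z=s['orientation']; M=Ro.from_quat([x,y,z,w]).as_matrix(); F=np.array(s['contact_force'])
print('t',round(s['clock'],2),'tcp base-xy',(d@e).round(1),(d@[-e[1],e[0]]).round(1),'z',round(s['eef_pos'][2],1),'yaw',np.degrees(np.arctan2(M[1,0],M[0,0])).round(1),'rel',np.degrees(np.arctan2(M[1,0],M[0,0])-q[2]).round(1),'zax',M[:,2].round(3),'F base',(F[:2]@e).round(1),(F[:2]@[-e[1],e[0]]).round(1),F[2].round(1),'w',round(s['grip_width'],1),'q6',s['q'][5].round(2))
E
python3 st.py
```

```text
clock: 2.5
eef_pos: [461.2, 127.3, 103.0]
orientation: [0.001, 0.756, 0.654, 0.001]
contact_force: [-0.1, -0.4, 0.8]
grip_width: 51.3
t 2.5 tcp base-xy -83.2 -10.1 z 103.0 yaw 81.7 rel 90.1 zax [ 0.002  0.001 -1.   ] F base -0.1 -0.4 0.8 w 51.3 q6 0.41
```

```bash

python3 -m pendant '[{"twist":[0,0,0],"slide":[0,0,-2],"fingers":0.6},{"twist":[0,0,0],"slide":[0,0,-2],"fingers":0.6},{"twist":[0,0,0],"slide":[0,0,-2],"fingers":0.6},{"twist":[0,0,0],"slide":[0,0,-2],"fingers":0.6},{"twist":[0,0,0],"slide":[0.5,-0.07,0],"fingers":0.6}]' >/dev/null; python3 st.py
python3 -m pendant '[{"twist":[0,0,0],"slide":[0.3,-0.044,0],"fingers":0.6},{"twist":[0,0,0],"slide":[0.3,-0.044,0],"fingers":0.6},{"twist":[0,0,0],"slide":[0.2,-0.03,0],"fingers":0.6},{"twist":[0,0,0],"slide":[0.2,-0.03,0],"fingers":0.6}]' >/dev/null; python3 st.py
python3 -m pendant '[{"twist":[0,0,0],"slide":[0.2,-0.03,0],"fingers":0.6},{"twist":[0,0,0],"slide":[0.2,-0.03,0],"fingers":0.6},{"twist":[0,0,0],"slide":[0.2,-0.03,0],"fingers":0.6},{"twist":[0,0,0],"slide":[0.2,-0.03,0],"fingers":0.6}]' >/dev/null; python3 st.py
python3 - <<'E'
from h import *
c=cam('wrist'); save('wrist2',c)
E
```

```text
t 3.0 tcp base-xy -80.0 -11.3 z 19.9 yaw 81.6 rel 89.9 zax [-0.004 -0.001 -1.   ] F base -0.2 -0.7 0.0 w 51.1 q6 0.41
t 3.4 tcp base-xy -69.3 -9.7 z 22.0 yaw 81.8 rel 90.1 zax [-0.002  0.002 -1.   ] F base -7.2 1.1 4.2 w 51.2 q6 0.4
t 3.8 tcp base-xy -62.0 -9.5 z 21.4 yaw 81.8 rel 90.1 zax [-0.003  0.002 -1.   ] F base -4.6 2.6 1.0 w 51.4 q6 0.39
```

View pics/wrist2.png

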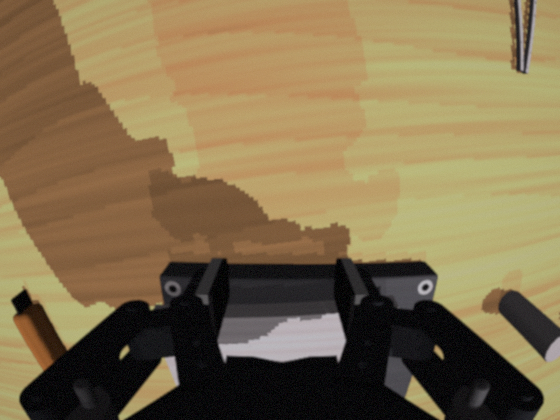

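The image (up = −x, right = +y) shows both fingers over the base's −x margin and touching the plate's −x edge. That edge is level in the picture at v≈318, so the plate looks squared. I'll back off, rise and measure.

```bash

python3 -m pendant '[{"twist":[0,0,0],"slide":[-0.8,0.117,0],"fingers":0.6},{"twist":[0,0,0],"slide":[0,0,2.5],"fingers":0.6},{"twist":[0,0,0],"slide":[0,0,2.5],"fingers":0.6},{"twist":[0,0,0],"slide":[0,0,2.5],"fingers":0.6},{"twist":[0,0,0],"slide":[4,-0.59,0.5],"fingers":0.8}]' >/dev/null
python3 -m pendant '[{"twist":[0,0,0],"slide":[4,-0.59,0],"fingers":1},{"twist":[0,0,0],"slide":[4,-0.59,0],"fingers":1},{"twist":[0,0,0],"slide":[0,0,0],"fingers":1},{"twist":[0,0,0],"slide":[0,0,0],"fingers":1}]' >/dev/null
python3 st.py
python3 - <<'E'
from h import *
c=cam('wrist'); save('wrist3',c)
E
```

```text
t 4.75 tcp base-xy 53.3 -10.6 z 100.9 yaw 81.7 rel 90.0 zax [-0.    -0.001 -1.   ] F base 0.2 0.1 -1.2 w 84.9 q6 0.32
```

View pics/wrist3.png

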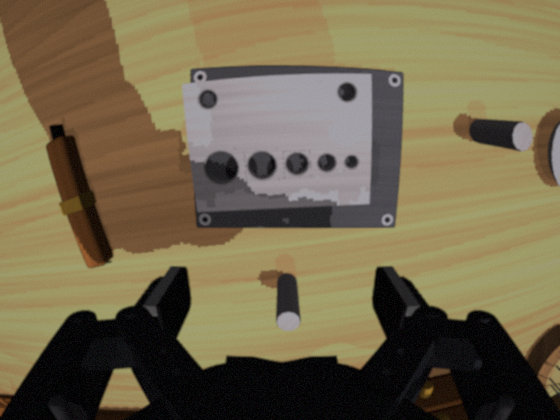

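The picture shows base corners at about (191,69), (405,71), (395,227), (197,228), guide holes at (207,98) and (346,91), and the plate still shifted towards −y with some skew left.

```bash
cat > look.py <<'E'
from m import *
def go(bc,hs,order,zt=39):
    c=cam('wrist'); pb=sub(c,bc); L=np.array([(-58,75),(58,75),(58,-75),(-58,-75)],float)[order]
    q,r=fit2(L,np.array([onz(c,*p,20)[:2] for p in pb])); print('base',q[:2].round(1),np.degrees(q[2]).round(2),'res',np.abs(r).max().round(1))
    g=cv2.cvtColor(c['frame'],cv2.COLOR_RGB2GRAY); H=[]; e=np.array([np.cos(q[2]),np.sin(q[2])])
    for u,v in hs:
        P=g[v-16:v+17,u-16:u+17]; t,_=cv2.threshold(P,0,255,cv2.THRESH_OTSU)
        n,l,s,ce=cv2.connectedComponentsWithStats((P<t).astype('uint8')); i=l[16,16]; m=ce[i]+[u-16,v-16]; print('hole px',m.round(1),s[i],'t',t)
        H.append(onz(c,*m,zt)[:2]-e*(1.2 if zt>32 else 0))
    report(q,H); d=H[0]-H[1]; print('dist',np.linalg.norm(d).round(1),'plate yaw rel',(np.degrees(np.arctan2(d[1],d[0])-q[2])-90).round(1))
    return c,q
E
python3 - <<'E'
from look import *
go([(405,71),(395,227),(197,228),(191,69)],[(346,91),(207,98)],[0,1,2,3])
E
```

```text
base [544.7 125.3] -8.59 res 2.1
hole px [346.7  93.3] [  8   9  18  19 270] t 103.0
hole px [207.7 100.3] [  8   9  19  19 276] t 109.0
hole L [510.1 160.9] err in base axes [ -7.6 -14. ]
hole R [501.7  73.9] err in base axes [ -2.8 -13.2]
dist 87.3 plate yaw rel 3.1
```

```bash

python3 -m pendant '[{"twist":[0,0,0],"slide":[-2.27,-2.6,0],"fingers":0},{"twist":[0,0,0],"slide":[-2.27,-2.6,0],"fingers":0},{"twist":[0,0,0],"slide":[-2.27,-2.6,0],"fingers":0},{"twist":[0,0,0],"slide":[0,0,-2.5],"fingers":0},{"twist":[0,0,0],"slide":[0,0,-2.5],"fingers":0}]' >/dev/null
python3 -m pendant '[{"twist":[0,0,0],"slide":[0,0,-1.7],"fingers":0},{"twist":[0,0,0],"slide":[0,0,0],"fingers":0},{"twist":[0,0,0],"slide":[0,0,-1.0],"fingers":0},{"twist":[0,0,0],"slide":[0,0,0],"fingers":0}]' >/dev/null
python3 st.py
python3 -m pendant '[{"twist":[0,0,0],"slide":[0.06,0.4,0],"fingers":0},{"twist":[0,0,0],"slide":[0.045,0.3,0],"fingers":0},{"twist":[0,0,0],"slide":[0.03,0.2,0],"fingers":0},{"twist":[0,0,0],"slide":[0,0,0],"fingers":0}]' >/dev/null
python3 st.py
```

```text
t 5.75 tcp base-xy -3.5 -97.0 z 24.3 yaw 81.8 rel 90.1 zax [-0. -0. -1.] F base 0.0 -0.4 -0.0 w -0.2 q6 0.2
t 6.15 tcp base-xy -2.6 -87.6 z 24.7 yaw 81.8 rel 90.1 zax [ 0.001  0.    -1.   ] F base 0.4 -0.3 -0.6 w 0.0 q6 0.22
```

```bash

for k in 1; do
python3 -m pendant '[{"twist":[0,0,0],"slide":[0.03,0.2,0],"fingers":0},{"twist":[0,0,0],"slide":[0.03,0.2,0],"fingers":0}]' >/dev/null; python3 st.py
python3 -m pendant '[{"twist":[0,0,0],"slide":[0.03,0.2,0],"fingers":0},{"twist":[0,0,0],"slide":[0.03,0.2,0],"fingers":0}]' >/dev/null; python3 st.py
python3 -m pendant '[{"twist":[0,0,0],"slide":[0.03,0.2,0],"fingers":0},{"twist":[0,0,0],"slide":[0.015,0.1,0],"fingers":0}]' >/dev/null; python3 st.py
done
python3 - <<'E'
from h import *
c=cam('wrist'); save('wrist4',c)
E
```

```text
t 6.35 tcp base-xy -3.0 -84.7 z 24.3 yaw 81.7 rel 90.0 zax [-0.    -0.002 -1.   ] F base -0.4 -5.2 0.7 w 0.1 q6 0.22
t 6.55 tcp base-xy -3.1 -82.0 z 24.2 yaw 81.7 rel 90.0 zax [-0.001 -0.004 -1.   ] F base 0.7 -5.8 0.6 w -0.2 q6 0.23
t 6.75 tcp base-xy -3.2 -79.0 z 24.2 yaw 81.7 rel 90.0 zax [-0.001 -0.004 -1.   ] F base -0.2 -6.9 0.9 w -0.4 q6 0.24
```

View pics/wrist4.png

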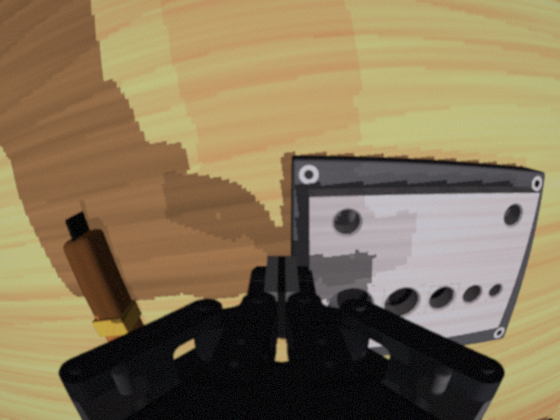

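The close view shows base −x corners at (293,155) and (546,172), and guide holes at (347,221) and (513,215). I'll measure directly from here.

```bash
python3 - <<'E'
from look import *
go([(546,172),(293,155)],[(513,215),(347,221)],[0,3])
E
```

```text
base [544.2 125.3] -9.36 res 1.3
hole px [512.5 214.6] [  7   5  18  22 288] t 121.0
hole px [347.  221.1] [  3   4  27  26 534] t 111.0
hole L [511.8 166.3] err in base axes [-6.7 -8.8]
hole R [502.1  79.6] err in base axes [-2.2 -7.9]
dist 87.2 plate yaw rel 2.9
```

```bash

python3 -m pendant '[{"twist":[0,0,0],"slide":[0.03,0.2,0],"fingers":0},{"twist":[0,0,0],"slide":[0.03,0.2,0],"fingers":0}]' >/dev/null; python3 st.py
python3 -m pendant '[{"twist":[0,0,0],"slide":[0.015,0.1,0],"fingers":0},{"twist":[0,0,0],"slide":[0,0,0],"fingers":0}]' >/dev/null; python3 st.py
python3 - <<'E'
from look import *
c=cam('wrist'); save('wrist5',c)
np.set_printoptions(suppress=True)
q=np.load('qb.npy'); R=np.array([[np.cos(q[2]),-np.sin(q[2])],[np.sin(q[2]),np.cos(q[2])]])
# candidate dark blobs = holes ; base corners predicted
for p in[(-58,75),(-58,-75),(58,75)]: print('pred corner',proj(c,[*(R@p+q[:2]),20]).round(1))
g=cv2.cvtColor(c['frame'],cv2.COLOR_RGB2GRAY)
n,l,s,ce=cv2.connectedComponentsWithStats((g<90).astype('uint8'))
for i in range(1,n):
    if 100<s[i,4]<900: print(s[i],ce[i].round(1))
E
```

```text
t 7.05 tcp base-xy -3.2 -75.1 z 24.2 yaw 81.6 rel 90.0 zax [-0.001 -0.004 -1.   ] F base 0.8 -5.6 -0.2 w 0.2 q6 0.24
t 7.25 tcp base-xy -3.5 -72.5 z 23.9 yaw 81.7 rel 90.0 zax [-0.001 -0.001 -1.   ] F base -0.6 -2.4 -1.3 w -0.1 q6 0.25
pred corner [537.4 172. ]
pred corner [276.1 160.1]
pred corner [495.4 340.4]
[504 209  16  20 229] [511.5 218.8]
[336 210  26  24 286] [351.3 223.5]
[462 289  17  16 187] [469.8 296.5]
[429 290  23  21 348] [439.7 299.8]
```

```bash

python3 -m pendant '[{"twist":[0,0,0],"slide":[-0.15,-1.0,0],"fingers":0},{"twist":[0,0,0],"slide":[0,0,2.5],"fingers":0},{"twist":[0,0,0],"slide":[0,0,2.6],"fingers":0},{"twist":[0,0,0],"slide":[0,0,2.6],"fingers":0},{"twist":[0,0,0],"slide":[2.27,2.2,0],"fingers":1}]' >/dev/null
python3 -m pendant '[{"twist":[0,0,0],"slide":[2.27,2.2,0],"fingers":1},{"twist":[0,0,0],"slide":[2.27,2.2,0],"fingers":1},{"twist":[0,0,0],"slide":[0,0,0],"fingers":1},{"twist":[0,0,0],"slide":[0,0,0],"fingers":1},{"twist":[0,0,0],"slide":[0,0,0],"fingers":1}]' >/dev/null
python3 st.py
python3 - <<'E'
from h import *
c=cam('wrist'); save('wrist6',c)
E
```

```text
t 8.3 tcp base-xy 54.1 -7.5 z 101.1 yaw 81.7 rel 90.1 zax [-0.001  0.    -1.   ] F base -0.1 -1.0 0.4 w 84.7 q6 0.33
```

View pics/wrist6.png

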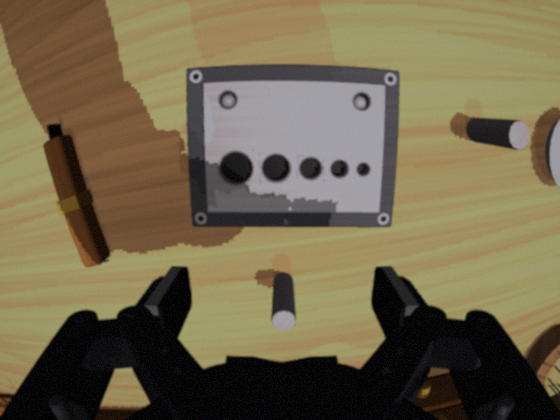

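Both bright pin tips now show inside the guide holes at (228,100) and (361,101), and the margins look even, so the plate appears to have dropped. I'll check this numerically.

```bash
python3 - <<'E'
from look import *
c=cam('wrist'); im=cv2.cvtColor(c['frame'],cv2.COLOR_RGB2GRAY)
ob=sub(c,[(399,71),(391,227),(193,227),(187,70)]); q,r=fit2(np.array([(-58,75),(58,75),(58,-75),(-58,-75)],float),np.array([onz(c,*p,20)[:2] for p in ob])); print('base',q[:2].round(1),np.degrees(q[2]).round(2),'res',r.round(1).tolist(),ob.round(1).tolist())
pp=sub(c,[(380,85),(375,213),(205,212),(204,82)],3); print(pp.round(1).tolist())
for z in(30,36):
    w=np.array([onz(c,*p,z)[:2] for p in pp]); print(z,'sides +y,+x,-y,-x',[np.linalg.norm(w[i]-w[(i+1)%4]).round(1) for i in range(4)])
    k,r=fit2(np.array([(-44,60),(44,60),(44,-60),(-44,-60)],float),w); e=np.array([np.cos(q[2]),np.sin(q[2])]); d=k[:2]-q[:2]; print('plate rel',(d@e).round(1),(d@[-e[1],e[0]]).round(1),np.degrees(k[2]-q[2]).round(2))
cv2.imwrite('pics/z6.png',cv2.resize(c['frame'][55:240,175:410,::-1],None,fx=3,fy=3,interpolation=cv2.INTER_CUBIC))
s=cam('side'); p=proj(s,[544,125,25]).astype(int); cv2.imwrite('pics/s6.png',cv2.resize(s['frame'][p[1]-40:p[1]+40,p[0]-50:p[0]+50,::-1],None,fx=7,fy=7,interpolation=cv2.INTER_CUBIC))
E
```

```text
base [545.  126.2] -8.41 res [[-0.4, 1.9], [0.1, 0.6], [1.3, -1.6], [-1.0, -0.9]] [[397.79998779296875, 70.9000015258789], [391.0, 227.0], [194.0, 224.89999389648438], [187.39999389648438, 68.5999984741211]]
[[380.0, 85.0], [375.0, 213.0], [204.6999969482422, 212.5], [204.0, 82.0]]
30 sides +y,+x,-y,-x [np.float64(88.7), np.float64(119.5), np.float64(89.3), np.float64(116.4)]
plate rel -0.5 -1.9 -0.35
36 sides +y,+x,-y,-x [np.float64(86.2), np.float64(116.2), np.float64(86.8), np.float64(113.2)]
plate rel -1.0 -2.1 -0.35
```

View pics/z6.png

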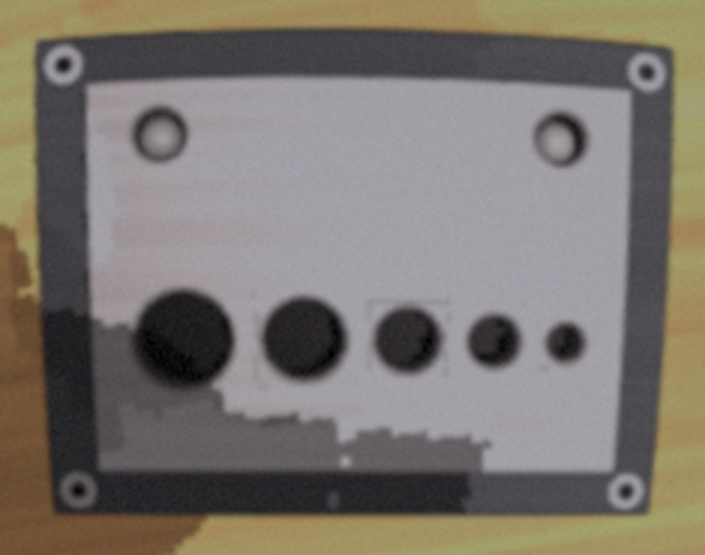

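View pics/s6.png

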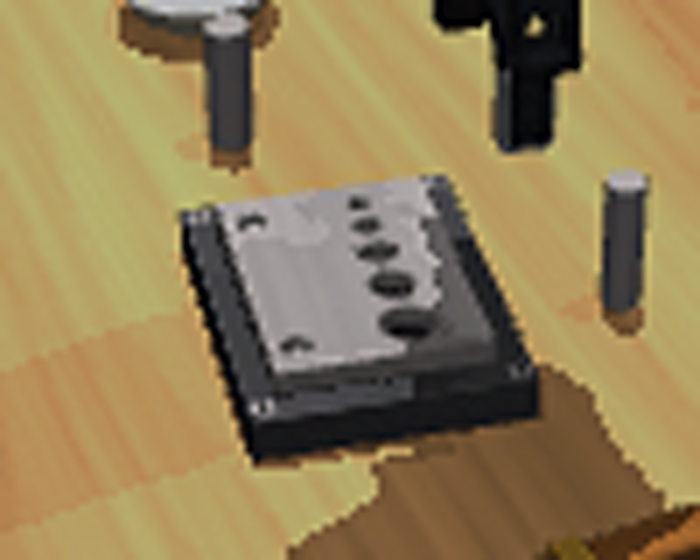

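The zoomed view shows both pins in their holes, with the left one slightly off centre at ±1 mm. In the side view the plate looks flat. I'll press lightly over both pins to make sure it is fully down and to probe its height.

```bash

python3 -m pendant '[{"twist":[0,0,0],"slide":[-3.64,2.36,0],"fingers":0},{"twist":[0,0,0],"slide":[-3.64,2.36,0],"fingers":0},{"twist":[0,0,0],"slide":[0,0,-2.2],"fingers":0},{"twist":[0,0,0],"slide":[0,0,-2.2],"fingers":0},{"twist":[0,0,0],"slide":[0,0,-1.5],"fingers":0}]' >/dev/null
python3 -m pendant '[{"twist":[0,0,0],"slide":[0,0,-0.5],"fingers":0},{"twist":[0,0,0],"slide":[0,0,0],"fingers":0},{"twist":[0,0,0],"slide":[0,0,0],"fingers":0},{"twist":[0,0,0],"slide":[0,0,-0.2],"fingers":0},{"twist":[0,0,0],"slide":[0,0,0],"fingers":0}]' >/dev/null; python3 st.py
python3 -m pendant '[{"twist":[0,0,0],"slide":[0,0,-0.15],"fingers":0},{"twist":[0,0,0],"slide":[0,0,0],"fingers":0}]' >/dev/null; python3 st.py
python3 -m pendant '[{"twist":[0,0,0],"slide":[0,0,-0.15],"fingers":0},{"twist":[0,0,0],"slide":[0,0,0],"fingers":0}]' >/dev/null; python3 st.py
```

```text
t 9.45 tcp base-xy -23.5 29.4 z 35.9 yaw 81.7 rel 90.1 zax [ 0.001  0.    -1.   ] F base -1.2 0.8 -0.4 w -0.3 q6 0.44
t 9.65 tcp base-xy -24.0 29.3 z 33.8 yaw 81.7 rel 90.1 zax [ 0.  0. -1.] F base -0.2 -0.5 -0.8 w 0.2 q6 0.44
t 9.85 tcp base-xy -24.2 29.2 z 32.1 yaw 81.7 rel 90.1 zax [-0. -0. -1.] F base 0.1 0.3 -0.1 w -0.0 q6 0.44
```

```bash

python3 -m pendant '[{"twist":[0,0,0],"slide":[0,0,-0.1],"fingers":0},{"twist":[0,0,0],"slide":[0,0,0],"fingers":0}]' >/dev/null; python3 st.py
python3 -m pendant '[{"twist":[0,0,0],"slide":[0,0,-0.1],"fingers":0},{"twist":[0,0,0],"slide":[0,0,0],"fingers":0}]' >/dev/null; python3 st.py
python3 -m pendant '[{"twist":[0,0,0],"slide":[0,0,-0.1],"fingers":0},{"twist":[0,0,0],"slide":[0,0,0],"fingers":0}]' >/dev/null; python3 st.py
```

```text
t 10.05 tcp base-xy -24.2 29.2 z 31.1 yaw 81.7 rel 90.1 zax [-0. -0. -1.] F base -0.2 0.6 -0.5 w -0.4 q6 0.44
t 10.25 tcp base-xy -24.1 29.2 z 30.2 yaw 81.7 rel 90.1 zax [-0. -0. -1.] F base -0.0 -0.2 0.1 w -0.1 q6 0.44
t 10.45 tcp base-xy -24.1 29.3 z 30.1 yaw 81.7 rel 90.1 zax [ 0.  0. -1.] F base -2.1 -0.4 5.3 w 0.1 q6 0.44
```

The plate's top is at z≈30.1 on the left, where 30 means seated. I'll press slightly more, then probe the right.

```bash

python3 -m pendant '[{"twist":[0,0,0],"slide":[0,0,-0.15],"fingers":0},{"twist":[0,0,0],"slide":[0,0,0],"fingers":0}]' >/dev/null; python3 st.py
python3 -m pendant '[{"twist":[0,0,0],"slide":[0,0,0.95],"fingers":0},{"twist":[0,0,0],"slide":[-0.43,-2.87,0],"fingers":0},{"twist":[0,0,0],"slide":[-0.43,-2.87,0],"fingers":0},{"twist":[0,0,0],"slide":[0,0,-0.6],"fingers":0},{"twist":[0,0,0],"slide":[0,0,0],"fingers":0}]' >/dev/null; python3 st.py
python3 -m pendant '[{"twist":[0,0,0],"slide":[0,0,-0.1],"fingers":0},{"twist":[0,0,0],"slide":[0,0,0],"fingers":0}]' >/dev/null; python3 st.py
python3 -m pendant '[{"twist":[0,0,0],"slide":[0,0,-0.1],"fingers":0},{"twist":[0,0,0],"slide":[0,0,0],"fingers":0}]' >/dev/null; python3 st.py
python3 -m pendant '[{"twist":[0,0,0],"slide":[0,0,-0.15],"fingers":0},{"twist":[0,0,0],"slide":[0,0,0],"fingers":0}]' >/dev/null; python3 st.py
```

```text
t 10.65 tcp base-xy -24.0 29.3 z 30.1 yaw 81.7 rel 90.1 zax [ 0.001  0.    -1.   ] F base -4.9 -1.3 14.6 w 0.1 q6 0.44
t 11.15 tcp base-xy -24.5 -29.2 z 30.8 yaw 81.7 rel 90.0 zax [-0.001  0.    -1.   ] F base 0.4 0.3 -0.3 w -0.1 q6 0.34
t 11.35 tcp base-xy -24.2 -27.9 z 30.2 yaw 81.8 rel 90.1 zax [ 0.  0. -1.] F base 0.0 -0.4 -0.3 w 0.0 q6 0.34
t 11.55 tcp base-xy -24.0 -27.9 z 30.1 yaw 81.8 rel 90.1 zax [ 0.001  0.    -1.   ] F base -0.6 -0.2 5.7 w -0.0 q6 0.34
t 11.75 tcp base-xy -24.0 -27.9 z 30.0 yaw 81.8 rel 90.1 zax [ 0.001  0.001 -1.   ] F base -5.5 -1.7 14.9 w 0.1 q6 0.34
```

Both sides are solid at z≈30.0–30.1, so the plate is seated and level. I'll lift clear, take one last look and hand in.

```bash

python3 -m pendant '[{"twist":[0,0,0],"slide":[0,0,1.5],"fingers":0},{"twist":[0,0,0],"slide":[0,0,2.8],"fingers":0},{"twist":[0,0,0],"slide":[0,0,2.8],"fingers":0},{"twist":[0,0,0],"slide":[4,1.2,0],"fingers":0.5},{"twist":[0,0,0],"slide":[4,1.2,0],"fingers":1}]' >/dev/null
python3 -m pendant '[{"twist":[0,0,0],"slide":[0,0,0],"fingers":1},{"twist":[0,0,0],"slide":[0,0,0],"fingers":1},{"twist":[0,0,0],"slide":[0,0,0],"fingers":1}]' >/dev/null
python3 st.py
python3 - <<'E'
from h import *
c=cam('wrist'); save('w7',c); cv2.imwrite('pics/w7.png',cv2.resize(c['frame'][30:260,140:440,::-1],None,fx=2.5,fy=2.5,interpolation=cv2.INTER_CUBIC))
E
```

```text
t 12.55 tcp base-xy 50.1 6.5 z 98.2 yaw 81.8 rel 90.1 zax [-0.002 -0.    -1.   ] F base -0.1 0.1 -0.1 w 72.1 q6 0.35
```

View pics/w7.png

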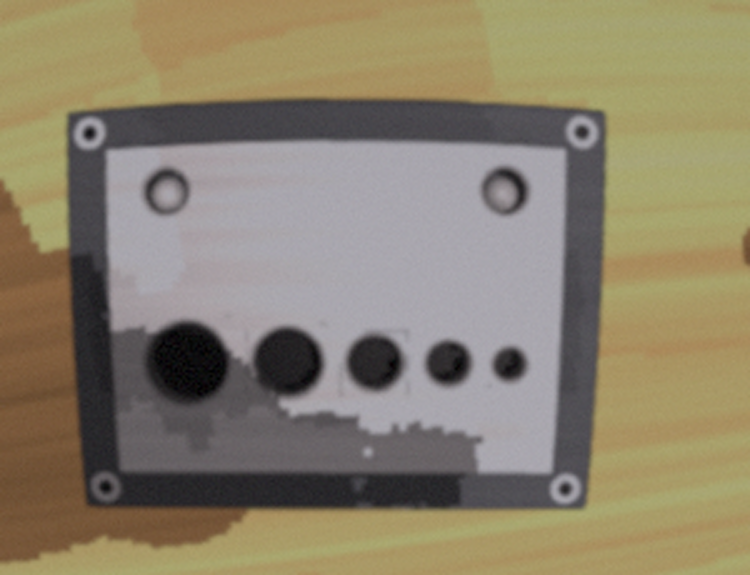

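The crop shows both pins inside their holes at (167,191) and (504,190), with even margins all round.

```bash
python3 -c "
from plant import arm
print(arm.hand_in())"
```

```text
the job is handed in; nothing more can be done
None
```

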